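# Put each lid on its kitchen pot

## Robot

A 6-joint arm with a two-finger parallel gripper is mounted at the origin on the work surface. World frame = base frame: x ahead of the robot, y to its left, z up, the work surface at z = 0. Lengths are in m, angles in rad, forces in N, time in s.
With the tool pointing down it reaches from about 0.375 to 0.9 m from the base axis. Payload 3.1 kg.
Tool frame: the origin (TCP) lies between the finger pads; the fingertips stand manip.finger_overhang ahead of it and the grasp point (between the pads) lies 5 mm behind it (manip.finger_overhang is the distance from the TCP to the fingertips, in m); z points along the fingers, y is the line along which they close (so a half turn about z gives the same grasp; the last joint's range is limited). The gripper opens to 85 mm and grips with 20 to 120 N. Pads are 22 mm wide; open, the fingers measure 114 mm over their backs; the gripper's body (76 mm by 85 mm) begins 54 mm behind the grasp point. The pads swing forward as they close: fully open they stand 13 mm farther back than shut.
Start: joints at [1.06, 0.527, 1.433, -0, 1.181, -0.178], TCP at [0.204, 0.591, 0.245] pointing down, gripper open.
Joint ranges: [-3.08, 3.08], [-0.75, 2.2], [0.22, 2.44], [-1.43, 4.57], [0, 2.65], [-2.85, 2.85]. Speed limits (rad/s): [2.79, 2.79, 3.14, 3.14, 3.14, 3.14].

## Interface

Orientations are given as a unit quaternion [x, y, z, w].
In Python, from station import manip gives the robot as it stands.
- The arm moves only by the tool drive_tool, never from a script. Its argument "plan" is a list of rows, each a list of 7 numbers: the shift along the tool's x, y, z in m, then the turn, a rotation vector about the tool's x, y, z in degrees, then the opening, from -1 (shut) to 1 (fully open). In form: [[x, y, z, wx, wy, wz, gripper], ...]. A call has 1 to 10 rows; each row shifts and turns the commanded pose from where the row before left it, along the tool's axes as they then stand; what a row does not reach is not made up. A row lasts 1/10 s, in which the tool goes at most 50 mm and 8.59 degrees, less where a joint would pass 70% of its speed; a pose out of reach is approached as far as the arm can. A call is refused whole if a number of a shift passes 0.05 or a number of a turn 8.59, either way. A call with a gripper value outside its range is refused whole. The fingers move at their own pace and stop on an object; "newtons" is the grip in N (left out, the last holds). Time passes only in rows, so rows that do not move let the fingers close. It gives the time, the measured TCP pose, the force, the opening and the grip force at its end, in the units of the state.
- manip.sense(): the state, without advancing time (a new reading comes with each control period).
- manip.snapshot(name): name is "scene" or "top" or "wrist"; returns a dict with "image" (480x640x3 uint8, red, green, blue), "z_map" (480x640 float32, m along the optical axis (not along the pixel's ray), 0 where there is no reading), "fov_y" (degrees; the focal length in pixels is half the picture's height over the tangent of half this angle, whatever the lens; pixels are square), "cx", "cy" (the principal point, pixels), "k1" (the pictures are not rectified: a ray, as slopes to the right and down, at radius r is drawn at 1 + k1 r^2 times it, then the intrinsics apply), "extrinsics" (4x4, takes a point from camera to world coordinates); the wrist camera has in their place "mount" (4x4, takes a point from camera to tool coordinates, whose origin is the TCP and whose axes are the flange's). Camera axes: x right, y up, looking along -z (the intrinsics and any distortion apply to the point x, -y, -z); pixel columns grow to the right and rows downward; lengths in m; the calibration is good to about 2 mm. A picture is of the moment at which its call begins: read the wrist's pose just before it.
- manip.sign_off(): hands the job in; it is judged then, once.
The state is a dict: "t": time; "q": joint angles; "qd": joint speeds; "tau": joint torques, N m; "tcp_pos": TCP position; "tool_rot": TCP orientation; "force": force on the tool from outside, world axes, zero at the start; "ft_torque": the same for the moment, N m; "finger_gap": opening from 0.0 (shut) to 1.0 (fully open); "gripper_force": force on a finger pad.
Only numpy, scipy, OpenCV 4.12 (cv2) and the standard library are available. Lean on these libraries where they do the work, as an engineer would, in place of code of your own. Each camera call takes 0.05 s, during which the arm holds its last target. There are 200 camera calls.

## Task

Put the four white lids back on the four open pots, each on the pot of its own shape and size, so that every lid is fully seated, level and lined up with its pot. Set the lids down gently rather than dropping them, leave the pots standing where they are, and do not disturb the kettle or the utensil crock.

Things in the scene. Friction and masses are not known exactly. Their poses are not given: they have to be found in the camera images.
- small_lid: Lid of the small round pot: white ceramic, round, plate 90 mm across, plug 62 mm across, about 0.12 kg; handle a round knob 24 mm across. Origin: centre of its underside. Above it: plug 0-12 mm (foot bevelled 4 mm), plate 12-20, handle 20-50. Starts right way up on the counter. Seated: plate on the rim, plug 12 mm into the mouth with 5 mm play all round.
- large_lid: Lid of the large round pot: white ceramic, round, plate 126 mm across, plug 98 mm across, about 0.2 kg; handle a round knob 24 mm across. Origin: centre of its underside. Above it: plug 0-12 mm (foot bevelled 4 mm), plate 12-20, handle 20-50. Starts right way up on the counter. Seated: plate on the rim, plug 12 mm into the mouth with 5 mm play all round.
- square_lid: Lid of the square pot: white ceramic, plate 96 x 96 mm, plug 68 x 68 mm, sides along its x and y, about 0.18 kg; handle a square knob 24 x 24 mm, sides along x and y. Origin: centre of its underside. Above it: plug 0-12 mm (foot bevelled 4 mm), plate 12-20, handle 20-50. Starts right way up on the counter. Seated: plate on the rim, plug 12 mm into the mouth with 5 mm play all round.
- oblong_lid: Lid of the oblong pot: white ceramic, plate 136 mm along its x and 86 mm along its y, plug 108 x 58 mm, about 0.18 kg; handle a bar 50 mm long in x and 18 mm wide in y. Origin: centre of its underside. Above it: plug 0-12 mm (foot bevelled 4 mm), plate 12-20, handle 20-50. Starts right way up on the counter. Seated: plate on the rim, plug 12 mm into the mouth with 5 mm play all round.
- small_pot: Small round pot, white ceramic, 84 mm across outside, mouth 72 mm, 55 mm high, 0.6 kg. Origin: centre of its underside, z up; stands loose on the counter, walls and floor 6 mm thick, open at the top. 
- large_pot: Large round pot, white ceramic, 120 mm across outside, mouth 108 mm, 80 mm high, 0.9 kg. Origin: centre of its underside, z up; stands loose on the counter, walls and floor 6 mm thick, open at the top. 
- square_pot: Square pot, white ceramic, 90 x 90 mm outside with sides along its x and y, mouth 78 x 78 mm, 75 mm high, 0.8 kg. Origin: centre of its underside, z up; stands loose on the counter, walls and floor 6 mm thick, open at the top. 
- oblong_pot: Oblong pot, white ceramic, 130 mm along its x and 80 mm along its y outside, mouth 118 x 68 mm, 60 mm high, 0.8 kg. Origin: centre of its underside, z up; stands loose on the counter, walls and floor 6 mm thick, open at the top. 
- kettle: Bystander: white kettle with a black hoop handle, 156 mm across, spout reaching 110 mm from its middle, 163 mm high, loose, at the left end of the work. Origin: centre of its underside.
- utensil_crock: Bystander: dark red crock 100 mm across and 110 mm high with wooden spoons standing to 196 mm, loose, at the right end of the work. Origin: centre of its underside.
Things that resemble listed ones, but are neither listed nor needed, are in the scene too. What is shaped like the large_lid but black or yellow is not meant.

How it is judged:
At the end, for the whole second after the job is handed in: Each lid lies on its own pot, centred within 8 mm, at its seated height within 4 mm, level within 0.07 rad, the square and oblong lids turned in line with their pots within 0.25 rad (any of the equivalent turns); the pots stand upright on the counter; all released and at rest (horizontal distance between small_lid and small_pot below 0.008 m and z of small_lid in the frame of small_pot between 0.039 and 0.047 m and angle between each of small_lid, small_pot, large_lid, large_pot, square_lid, square_pot, oblong_lid, oblong_pot's own z axis and vertical below 0.07 rad and height (world z) of each of small_pot, large_pot, square_pot, oblong_pot below 0.005 m and linear speed of each of small_lid, small_pot, large_lid, large_pot, square_lid, square_pot, oblong_lid, oblong_pot below 0.02 m/s and horizontal distance between large_lid and large_pot below 0.008 m and z of large_lid in the frame of large_pot between 0.064 and 0.072 m and horizontal distance between square_lid and square_pot below 0.008 m and z of square_lid in the frame of square_pot between 0.059 and 0.067 m and horizontal distance between oblong_lid and oblong_pot below 0.008 m and z of oblong_lid in the frame of oblong_pot between 0.044 and 0.052 m and (angle between the x axis of square_lid and the x axis of square_pot, either way round below 0.25 rad or angle between the x axis of square_lid and the y axis of square_pot, either way round below 0.25 rad) and angle between the x axis of oblong_lid and the x axis of oblong_pot, either way round below 0.25 rad); the robot touches nothing.
It fails at once if a pot is moved more than 50 mm from where it stood (distance of any of small_pot, large_pot, square_pot, oblong_pot from where it was at the start of the episode above 0.05 m).
It fails at once if a lid is dropped or thrown (moves faster than 0.7 m/s untouched by the fingers: a free fall of more than about 25 mm) ((linear speed of small_lid above 0.7 m/s and contact force between the fingers and small_lid below 0.01 N) or (linear speed of large_lid above 0.7 m/s and contact force between the fingers and large_lid below 0.01 N) or (linear speed of square_lid above 0.7 m/s and contact force between the fingers and square_lid below 0.01 N) or (linear speed of oblong_lid above 0.7 m/s and contact force between the fingers and oblong_lid below 0.01 N)).
It fails at once if the kettle or the utensil crock is moved more than 30 mm (distance of any of kettle, utensil_crock from where it was at the start of the episode above 0.03 m).
It also fails if it takes over 106 s, if anything falls off the work surface, if the arm or the gripper's body presses on something with over 40 N, if the wrist force passes 120 N, or if a joint passes its speed limit or range.

## Working session

There is one attempt and no reset: what is moved stays moved. The work goes in short steps, Python scripts to look and compute and a tool call to move; the robot and the scene stay as the last step left them, time stands still between calls to the robot, and variables do not carry over. Pictures are saved under pics/ and viewed, at most 14 in all, crops included, and the job is handed in when it is done.

Besides the shell and the picture viewer there is one more tool, called after "Emit:" as a command line: name --pt "numbers of a row" for each row, then --argument value for the rest. drive_tool: Moves the arm, as the interface text tells. Its arguments: {"type":"object","properties":{"plan":{"type":"array"},"newtons":{"type":"number"}},"required":["plan"]}

```bash
mkdir -p pics; ls; cat > h.py <<'E'
import numpy as np, cv2, pickle
from station import manip
def snap(n):
    s=manip.sense(); d=manip.snapshot(n)
    if n=="wrist":
        from scipy.spatial.transform import Rotation as R
        T=np.eye(4);T[:3,:3]=R.from_quat(s["tool_rot"]).as_matrix();T[:3,3]=s["tcp_pos"]
        d["extrinsics"]=T@np.array(d["mount"])
    return d
def world(d):
    h,w=d["z_map"].shape;f=h/2/np.tan(np.radians(d["fov_y"])/2)
    K=np.array([[f,0,d["cx"]],[0,f,d["cy"]],[0,0,1.]])
    u,v=np.meshgrid(np.arange(w),np.arange(h))
    p=np.stack([u,v],-1).reshape(-1,1,2).astype(float)
    n=cv2.undistortPoints(p,K,np.array([d["k1"],0,0,0,0.])).reshape(h,w,2)
    z=d["z_map"].astype(float)
    P=np.stack([n[...,0]*z,-n[...,1]*z,-z],-1)
    E=np.array(d["extrinsics"]);W=P@E[:3,:3].T+E[:3,3]
    W[z<=0]=np.nan
    return W
def save(d,name): cv2.imwrite("pics/"+name,d["image"][...,::-1])
E
python3 - <<'E'
from h import *
for n in("scene","top"):
    d=snap(n);save(d,n+"0.png");pickle.dump(d,open(n+"0.pkl","wb"))
    print(n,d["fov_y"],d["cx"],d["cy"],d["k1"],np.round(d["extrinsics"],3).tolist())
s=manip.sense();print({k:np.round(v,4).tolist() for k,v in s.items()},manip.finger_overhang)
E
```

```text
pics
scene 57.18458973986353 317.3763217633725 240.74373912591295 -0.01920055220640494 [[0.768, -0.545, 0.336, 1.068], [0.641, 0.653, -0.403, -0.542], [-0.0, 0.525, 0.851, 1.217], [0.0, 0.0, 0.0, 1.0]]
top 44.909981162483454 307.5478300536341 237.27522921850922 -0.1278036628634749 [[0.009, 0.981, -0.193, 0.277], [-1.0, 0.012, 0.014, 0.011], [0.016, 0.193, 0.981, 1.705], [0.0, 0.0, 0.0, 1.0]]
{'t': 0.1, 'q': [1.0605, 0.5284, 1.4338, -0.0, 1.1814, -0.1785], 'qd': [0.0005, -0.0004, -0.0015, 0.0008, -0.0008, 0.0006], 'tau': [-0.0001, -44.3303, -17.8586, -0.0002, 0.004, -0.0], 'tcp_pos': [0.2033, 0.5904, 0.2444], 'tool_rot': [0.1651, 0.9863, -0.0009, -0.0003], 'force': [0.1394, -0.0416, 0.8758], 'ft_torque': [0.0237, 0.0028, -0.0441], 'gripper_force': 0.0, 'finger_gap': 1.0007} 0.014
```

View pics/top0.png

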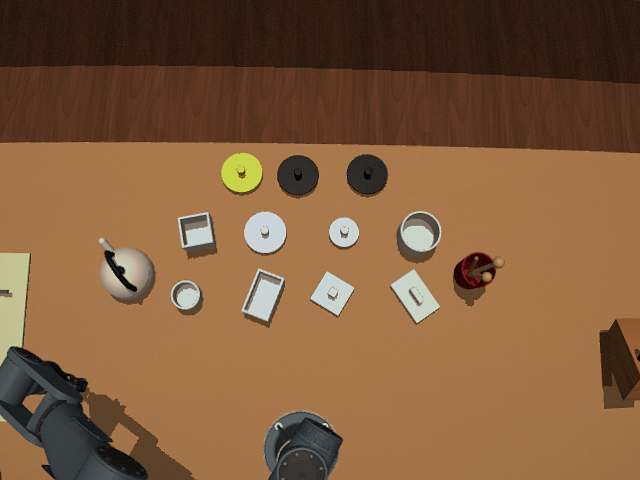

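View pics/scene0.png

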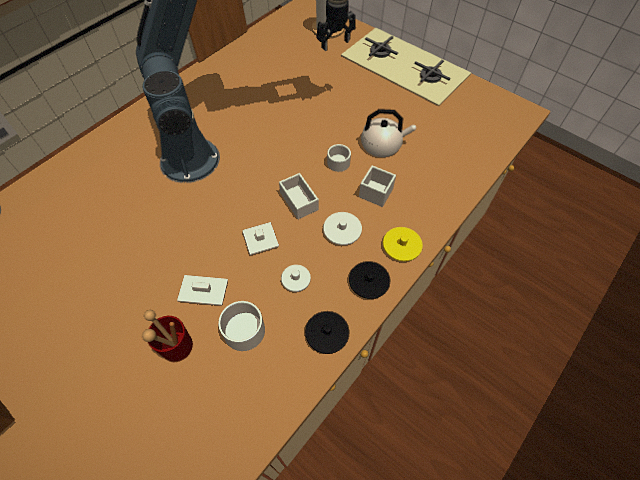

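The top view shows the lids at large (265,233), small (344,233), square (332,293) and oblong (415,296). The pots are at square (196,232), small (186,296), oblong (263,296) and large (420,233). The scene view agrees. Next I'll measure them from both cameras.

```bash
cat > m.py <<'E'
from h import *
H=dict(small_lid=.02,large_lid=.02,square_lid=.02,oblong_lid=.02,small_pot=.055,large_pot=.08,square_pot=.075,oblong_pot=.06)
G=dict(large_lid=(265,233),small_lid=(344,233),square_lid=(332,293),oblong_lid=(415,296),square_pot=(196,232),small_pot=(186,296),oblong_pot=(263,296),large_pot=(420,233))
d0=pickle.load(open("top0.pkl","rb"));W0=world(d0)
def meas(W,img,c,k,tol=.006):
    z=H[k];hsv=cv2.cvtColor(img,cv2.COLOR_RGB2HSV)
    near=np.hypot(W[...,0]-c[0],W[...,1]-c[1])<.10
    m=near&(abs(W[...,2]-z)<tol)&(hsv[...,1]<75)
    m=cv2.morphologyEx(m.astype(np.uint8),cv2.MORPH_CLOSE,np.ones((3,3)))
    n,l,st,_=cv2.connectedComponentsWithStats(m)
    ok=[i for i in range(1,n) if st[i,4]>15]
    i=min(ok,key=lambda i:np.linalg.norm(np.nanmean(W[l==i][:,:2],0)-c)-st[i,4]*1e-4)
    P=W[l==i];P=P[(abs(P[:,2]-z)<tol)]
    p=(P[:,:2]*1000).astype(np.float32)
    if k.startswith(("small","large")):
        (x,y),r=cv2.minEnclosingCircle(p);return x,y,2*r,0,0,np.median(P[:,2])
    (x,y),(a,b),t=cv2.minAreaRect(p)
    if a<b:a,b,t=b,a,t+90
    return x,y,a,b,(t+90)%180-90,np.median(P[:,2])
if __name__=="__main__":
  for n in("top","scene"):
    d=pickle.load(open(n+"0.pkl","rb"));W=world(d)
    print(n,"table z",np.round(np.nanmedian(W[(abs(W[...,2])<.02)&(W[...,0]>.3)&(W[...,0]<.7)&(abs(W[...,1])<.3)][:,2]),4))
    for k,(u,v) in G.items():
        c=np.nanmedian(W0[v-3:v+4,u-3:u+4,:2].reshape(-1,2),0)
        print(k,np.round(meas(W,d["image"],c,k),3))
        q=W[(np.hypot(W[...,0]-c[0],W[...,1]-c[1])<.035)&(W[...,2]>.043)&(W[...,2]<.06)] if "lid" in k else []
        if len(q): print("   knob",np.round(q.mean(0),4), len(q))
E
python3 m.py
```

```text
top table z 0.0015
large_lid [6.21768e+02 1.13746e+02 1.26164e+02 0.00000e+00 0.00000e+00 2.00000e-02]
   knob [0.621  0.1137 0.0497] 48
small_lid [ 6.25197e+02 -1.19844e+02  8.93890e+01  0.00000e+00  0.00000e+00
  2.10000e-02]
   knob [ 0.624  -0.1198  0.05  ] 50
square_lid [ 4.43391e+02 -8.55630e+01  9.62150e+01  9.53630e+01 -3.03700e+01
  2.00000e-02]
   knob [ 0.4427 -0.0853  0.0509] 65
oblong_lid [ 4.37220e+02 -3.28869e+02  1.34108e+02  8.76600e+01  3.39940e+01
  2.10000e-02]
   knob [ 0.4372 -0.328   0.0506] 106
square_pot [6.14575e+02 3.12373e+02 9.33310e+01 8.90220e+01 1.10700e+01 7.50000e-02]
small_pot [4.31227e+02 3.35171e+02 8.55490e+01 0.00000e+00 0.00000e+00 5.60000e-02]
oblong_pot [ 4.32783e+02  1.14228e+02  1.30946e+02  8.11100e+01 -2.04280e+01
  6.00000e-02]
large_pot [ 6.17473e+02 -3.37481e+02  1.22032e+02  0.00000e+00  0.00000e+00
  8.00000e-02]
scene table z 0.0011
large_lid [6.23464e+02 1.16728e+02 1.28762e+02 0.00000e+00 0.00000e+00 2.10000e-02]
   knob [0.6255 0.1148 0.05  ] 46
small_lid [ 6.28271e+02 -1.17037e+02  9.10300e+01  0.00000e+00  0.00000e+00
  2.10000e-02]
   knob [ 0.6288 -0.1184  0.0496] 49
square_lid [ 4.45157e+02 -8.30270e+01  1.00435e+02  9.53080e+01 -3.07920e+01
  2.10000e-02]
   knob [ 0.4467 -0.0842  0.0505] 54
oblong_lid [ 4.39544e+02 -3.25950e+02  1.36383e+02  8.86950e+01  3.46240e+01
  2.00000e-02]
   knob [ 0.4408 -0.3267  0.0495] 102
square_pot [ 6.17012e+02  3.14505e+02  9.77230e+01  9.04250e+01 -7.90330e+01
  7.50000e-02]
small_pot [4.33224e+02 3.38847e+02 8.74160e+01 0.00000e+00 0.00000e+00 5.50000e-02]
oblong_pot [ 4.36368e+02  1.15325e+02  1.34095e+02  8.23730e+01 -2.02900e+01
  6.00000e-02]
large_pot [ 6.20620e+02 -3.36075e+02  1.21907e+02  0.00000e+00  0.00000e+00
  7.90000e-02]
```

```bash
cat > go.py <<'E'
import sys
from h import *
from scipy.spatial.transform import Rotation as R
# usage: go.py x y z az [step]   az=azimuth (deg) of tool y
x,y,z,az=map(float,sys.argv[1:5]);st=float(sys.argv[5]) if len(sys.argv)>5 else .035
s=manip.sense();M=R.from_quat(s["tool_rot"]).as_matrix()
cur=np.degrees(np.arctan2(M[1,1],M[0,1]))
turn=-((az-cur+180)%360-180)
a=np.radians(az);ty=np.array([np.cos(a),np.sin(a),0]);tz=np.array([0,0,-1.]);D=np.c_[np.cross(ty,tz),ty,tz]
dw=np.array([x,y,z])-s["tcp_pos"]
print("t",round(s["t"],2),"tcp",np.round(s["tcp_pos"],4),"az",round(cur,2),"tilt vec",np.round(M[:,2],4),"F",np.round(s["force"],1),"gap",round(s["finger_gap"],3),"gf",round(s["gripper_force"],1))
print("turn wz",round(turn,2),"shift after turn",np.round(D.T@dw,4), "rows",int(np.ceil(np.linalg.norm(dw)/st)))
n=int(np.ceil(np.linalg.norm(dw)/st));print("per row",np.round(D.T@dw/max(n,1),4))
E
python3 go.py .6228 .1148 .245 71
```

```text
t 0.1 tcp [0.2033 0.5904 0.2444] az 70.99 tilt vec [-9.0e-04 -1.7e-03 -1.0e+00] F [ 0.1 -0.   0.9] gap 1.001 gf 0.0
turn wz -0.01 shift after turn [-0.5515 -0.3131 -0.0006] rows 19
per row [-0.029  -0.0165 -0.    ]
```

Emit:
drive_tool --pt "-0.015 -0.008 0 0 0 0 1" --pt "-0.029 -0.0165 0 0 0 0 1" --pt "-0.029 -0.0165 0 0 0 0 1" --pt "-0.029 -0.0165 0 0 0 0 1" --pt "-0.029 -0.0165 0 0 0 0 1" --pt "-0.029 -0.0165 0 0 0 0 1" --pt "-0.029 -0.0165 0 0 0 0 1" --pt "-0.029 -0.0165 0 0 0 0 1" --pt "-0.029 -0.0165 0 0 0 0 1" --pt "-0.029 -0.0165 0 0 0 0 1" --newtons 50

```text
t: 1.1
tcp_pos: [0.4144, 0.3507, 0.2452]
tool_rot: [0.165, 0.986, -0.0, -0.0]
force: [1.2, -0.0, -0.8]
finger_gap: 1.001
gripper_force: 0.0
```

Emit:
drive_tool --pt "-0.029 -0.0165 0 0 0 0 1" --pt "-0.029 -0.0165 0 0 0 0 1" --pt "-0.029 -0.0165 0 0 0 0 1" --pt "-0.029 -0.0165 0 0 0 0 1" --pt "-0.029 -0.0165 0 0 0 0 1" --pt "-0.029 -0.0165 0 0 0 0 1" --pt "-0.029 -0.0165 0 0 0 0 1" --pt "-0.029 -0.0165 0 0 0 0 1" --pt "-0.029 -0.0165 0 0 0 0 1" --pt "-0.014 -0.008 0 0 0 0 1"

```text
t: 2.1
tcp_pos: [0.624, 0.112, 0.2451]
tool_rot: [0.167, 0.986, -0.0, 0.0]
force: [-0.9, 1.7, -0.9]
finger_gap: 1.0
gripper_force: 0.0
```

```bash
python3 go.py .6228 .1148 .14 71; python3 - <<'E'
from h import *
d=snap("wrist");save(d,"w0.png");W=world(d)
from m import meas
print(np.round(meas(W,d["image"],np.array([.6228,.1148]),"large_lid"),4))
q=W[(np.hypot(W[...,0]-.6228,W[...,1]-.1148)<.035)&(W[...,2]>.043)&(W[...,2]<.06)]
print(q.mean(0),(q.min(0)+q.max(0))/2,len(q))
E
```

```text
t 2.1 tcp [0.624  0.112  0.2451] az 70.82 tilt vec [ 5.e-04 -1.e-03 -1.e+00] F [-0.9  1.7 -0.9] gap 1.0 gf 0.0
turn wz -0.18 shift after turn [0.002  0.0023 0.1051] rows 4
per row [0.0005 0.0006 0.0263]
[6.229666e+02 1.152645e+02 1.257441e+02 0.000000e+00 0.000000e+00
 2.040000e-02]
[0.6219749  0.1159131  0.04981798] [0.62291711 0.11567158 0.04759148] 546
```

View pics/w0.png

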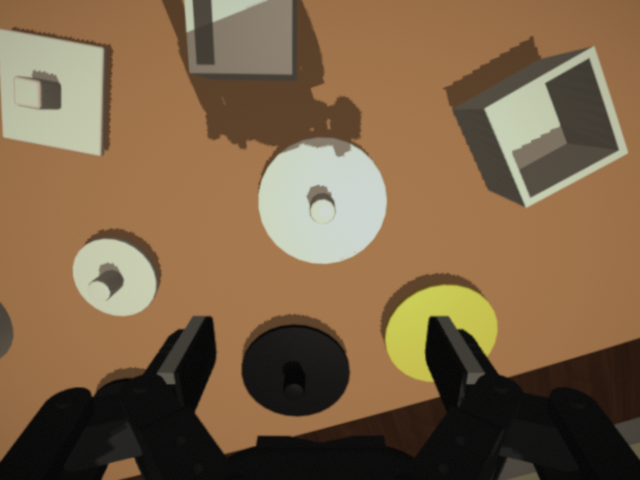

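The wrist view puts the large lid at (322,200). That gives the same position as the two fixed cameras to within 1 mm, so I'm descending.

Emit:
drive_tool --pt "0.0018 0.0025 0.02 0 0 0 1" --pt "0 0 0.035 0 0 0 1" --pt "0 0 0.035 0 0 0 1" --pt "0 0 0.035 0 0 0 1" --pt "0 0 0.03 0 0 0 1" --pt "0 0 0.025 0 0 0 1" --pt "0 0 0.015 0 0 0 1" --pt "0 0 0.008 0 0 0 1" --pt "0 0 0.004 0 0 0 1" --pt "0 0 0 0 0 0 1"

```text
t: 3.15
tcp_pos: [0.6219, 0.1186, 0.0388]
tool_rot: [0.165, 0.986, 0.0, 0.0]
force: [-0.3, -0.4, 0.2]
finger_gap: 0.996
gripper_force: 0.0
```

```bash
python3 go.py .623 .1153 .038 71
```

```text
t 3.15 tcp [0.6219 0.1186 0.0388] az 71.0 tilt vec [ 8.e-04  0.e+00 -1.e+00] F [-0.3 -0.4  0.2] gap 0.996 gf 0.0
turn wz 0.0 shift after turn [-0.0021 -0.0028  0.0008] rows 1
per row [-0.0021 -0.0028  0.0008]
```

Emit:
drive_tool --pt "-0.002 -0.0028 0.0008 0 0 0 1" --pt "0 0 0 0 0 0 1" --pt "0 0 0 0 0 0 -1" --pt "0 0 0 0 0 0 -1" --pt "0 0 0 0 0 0 -1" --pt "0 0 0 0 0 0 -1" --pt "0 0 0 0 0 0 -1" --pt "0 0 0 0 0 0 -1" --pt "0 0 0 0 0 0 -1" --pt "0 0 0 0 0 0 -1"

```text
t: 4.15
tcp_pos: [0.6228, 0.1151, 0.0378]
tool_rot: [0.165, 0.986, 0.0, 0.0]
force: [-0.6, 1.2, 3.0]
finger_gap: 0.261
gripper_force: 49.2
```

```bash
python3 go.py .623 .1153 .038 71
```

```text
t 4.15 tcp [0.6228 0.1151 0.0378] az 71.0 tilt vec [ 4.e-04 -1.e-04 -1.e+00] F [-0.6  1.2  3. ] gap 0.261 gf 49.2
turn wz -0.0 shift after turn [-0.0001  0.0002 -0.0002] rows 1
per row [-0.0001  0.0002 -0.0002]
```

Emit:
drive_tool --pt "0 0 -0.01 0 0 0 -1" --pt "0 0 -0.025 0 0 0 -1" --pt "0 0 -0.03 0 0 0 -1" --pt "0 0 -0.03 0 0 0 -1" --pt "0 0 -0.03 0 0 0 -1" --pt "0 0 -0.025 0 0 0 -1" --pt "0 0 -0.012 0 0 0 -1" --pt "-0.003 -0.009 0 0 0 0 -1" --pt "-0.007 -0.0208 0 0 0 0 -1" --pt "-0.009 -0.0268 0 0 0 0 -1"

```text
t: 5.15
tcp_pos: [0.6206, 0.0553, 0.1975]
tool_rot: [0.164, 0.986, -0.0, -0.002]
force: [0.0, -0.1, -1.6]
finger_gap: 0.263
gripper_force: 49.2
```

Emit:
drive_tool --pt "-0.009 -0.0268 0 0 0 0 -1" --pt "-0.01 -0.03 0 0 0 0 -1" --pt "-0.01 -0.03 0 0 0 0 -1" --pt "-0.01 -0.03 0 0 0 0 -1" --pt "-0.01 -0.03 0 0 0 0 -1" --pt "-0.01 -0.03 0 0 0 0 -1" --pt "-0.01 -0.03 0 0 0 0 -1" --pt "-0.01 -0.03 0 0 0 0 -1" --pt "-0.01 -0.03 0 0 0 0 -1" --pt "-0.01 -0.03 0 0 0 0 -1"

```text
t: 6.15
tcp_pos: [0.6173, -0.2587, 0.1968]
tool_rot: [0.165, 0.986, 0.001, -0.002]
force: [0.2, 0.3, -2.4]
finger_gap: 0.259
gripper_force: 49.2
```

Emit:
drive_tool --pt "-0.01 -0.03 0 0 0 0 -1" --pt "-0.01 -0.03 0 0 0 0 -1" --pt "-0.006 -0.018 0 0 0 0 -1" --pt "-0.002 -0.006 0 0 0 0 -1" --pt "0 0 0 0 0 0 -1" --pt "0 0 0 0 0 0 -1"

```text
t: 6.75
tcp_pos: [0.6179, -0.3443, 0.1988]
tool_rot: [0.165, 0.986, 0.001, -0.001]
force: [1.4, -0.4, -2.1]
finger_gap: 0.263
gripper_force: 49.2
```

```bash
python3 go.py .619 -.337 .12 71; python3 - <<'E'
from h import *
d=snap("wrist");save(d,"w1.png");W=world(d)
from m import meas,H
try: print("pot",np.round(meas(W,d["image"],np.array([.619,-.337]),"large_pot"),4))
except Exception as e: print(e)
H["large_lid"]=manip.sense()["tcp_pos"][2]-.038+.02
for n in("wrist","scene","top"):
    d=snap(n);W=world(d);print(n,"lid",np.round(meas(W,d["image"],np.array([.619,-.337]),"large_lid",.008),4))
E
```

```text
t 6.75 tcp [ 0.6179 -0.3443  0.1988] az 71.04 tilt vec [-0.0014  0.0021 -1.    ] F [ 1.4 -0.4 -2.1] gap 0.263 gf 49.2
turn wz 0.04 shift after turn [0.0013 0.0072 0.0788] rows 3
per row [0.0004 0.0024 0.0263]
pot [ 5.860778e+02 -3.208809e+02  9.279630e+01  0.000000e+00  0.000000e+00
  8.010000e-02]
wrist lid [ 6.186041e+02 -3.429588e+02  1.256595e+02  0.000000e+00  0.000000e+00
  1.817000e-01]
scene lid [ 6.202178e+02 -3.423442e+02  1.257055e+02  0.000000e+00  0.000000e+00
  1.818000e-01]
top lid [ 6.451824e+02 -2.940690e+02  3.992680e+01  0.000000e+00  0.000000e+00
  1.830000e-01]
```

View pics/w1.png

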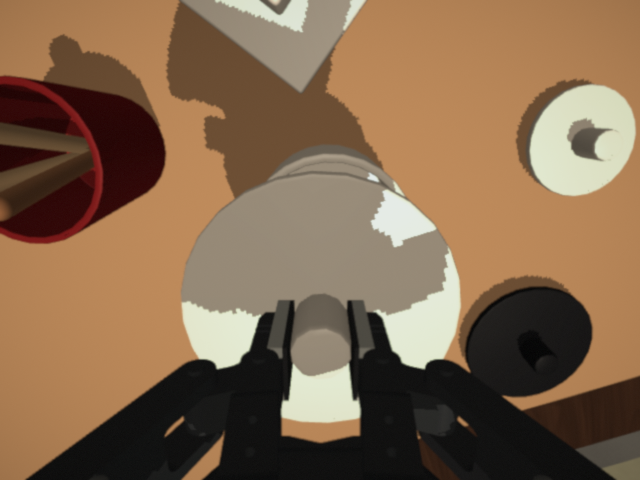

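Emit:
drive_tool --pt "0.001 0.003 0.005 0 0 0 -1" --pt "0.001 0.003 0.015 0 0 0 -1" --pt "0 0 0.02 0 0 0 -1" --pt "0 0 0.018 0 0 0 -1" --pt "0 0 0.012 0 0 0 -1" --pt "0 0 0.004 0 0 0 -1" --pt "0 0 0 0 0 0 -1" --pt "0 0 0 0 0 0 -1"

```text
t: 7.75
tcp_pos: [0.6189, -0.34, 0.1264]
tool_rot: [0.165, 0.986, -0.0, 0.001]
force: [0.4, 0.2, -1.9]
finger_gap: 0.26
gripper_force: 49.2
```

```bash
python3 go.py .618 -.338 .106 71
```

```text
t 7.75 tcp [ 0.6189 -0.34    0.1264] az 71.0 tilt vec [ 0.0014 -0.0011 -1.    ] F [ 0.4  0.2 -1.9] gap 0.26 gf 49.2
turn wz -0.0 shift after turn [0.0015 0.0016 0.0204] rows 1
per row [0.0015 0.0016 0.0204]
```

Emit:
drive_tool --pt "0.0015 0.0016 0.004 0 0 0 -1" --pt "0 0 0.004 0 0 0 -1" --pt "0 0 0.004 0 0 0 -1" --pt "0 0 0.003 0 0 0 -1" --pt "0 0 0.003 0 0 0 -1" --pt "0 0 0.0015 0 0 0 -1" --pt "0 0 0 0 0 0 -1" --pt "0 0 0 0 0 0 -1"

```text
t: 8.55
tcp_pos: [0.6174, -0.3377, 0.106]
tool_rot: [0.165, 0.986, -0.0, 0.0]
force: [0.8, 0.1, -1.4]
finger_gap: 0.26
gripper_force: 49.3
```

```bash
python3 go.py .618 -.338 .106 71
```

```text
t 8.55 tcp [ 0.6174 -0.3377  0.106 ] az 70.99 tilt vec [ 2.e-04 -2.e-04 -1.e+00] F [ 0.8  0.1 -1.4] gap 0.26 gf 49.3
turn wz -0.01 shift after turn [-0.0006 -0.0001  0.    ] rows 1
per row [-0.0006 -0.0001  0.    ]
```

Emit:
drive_tool --pt "0 0 0.001 0 0 0 -1" --pt "0 0 0.0005 0 0 0 -1" --pt "0 0 0 0 0 0 -1" --pt "0 0 0 0 0 0 -1"

```text
t: 8.95
tcp_pos: [0.6175, -0.3378, 0.1058]
tool_rot: [0.165, 0.986, -0.0, 0.0]
force: [-1.6, 1.7, 4.6]
finger_gap: 0.26
gripper_force: 49.9
```

Emit:
drive_tool --pt "0 0 0 0 0 0 1" --pt "0 0 0 0 0 0 1" --pt "0 0 0 0 0 0 1" --pt "0 0 0 0 0 0 1" --pt "0 0 0 0 0 0 1" --pt "0 0 -0.01 0 0 0 1" --pt "0 0 -0.03 0 0 0 1" --pt "0 0 -0.035 0 0 0 1" --pt "0 0 -0.03 0 0 8 1" --pt "0 0 -0.01 0 0 8.45 1"

```text
t: 9.95
tcp_pos: [0.6192, -0.339, 0.225]
tool_rot: [0.307, 0.952, -0.001, 0.004]
force: [-0.2, -0.8, 0.0]
finger_gap: 1.003
gripper_force: 0.0
```

Emit:
drive_tool --pt "0 0 0 0 0 8.45 1" --pt "0 0 0 0 0 8.45 1" --pt "0 0 0 0 0 8.45 1" --pt "0 0 0 0 0 8.45 1" --pt "0 0 0 0 0 8.45 1" --pt "0 0 0 0 0 8.45 1" --pt "0 0 0 0 0 8.45 1" --pt "0 0 0 0 0 8.45 1" --pt "0 0 0 0 0 8.45 1" --pt "0 0 0 0 0 8.45 1"

```text
t: 10.95
tcp_pos: [0.6174, -0.3377, 0.2204]
tool_rot: [0.867, 0.498, 0.0, 0.0]
force: [-0.3, -0.6, 0.6]
finger_gap: 0.999
gripper_force: 0.0
```

Emit:
drive_tool --pt "0 0 0 0 0 8.45 1" --pt "0 0 0 0 0 8.45 1" --pt "0 0 0 0 0 8.45 1" --pt "0 0 0 0 0 0 1" --pt "0 0 0 0 0 0 1"

```text
t: 11.45
tcp_pos: [0.6174, -0.3377, 0.2201]
tool_rot: [0.954, 0.3, 0.0, 0.0]
force: [0.2, 0.1, 0.1]
finger_gap: 1.003
gripper_force: 0.0
```

```bash
python3 go.py .4386 -.3274 .2 -55.7; python3 - <<'E'
from h import *
from m import meas,H
H["large_lid"]=.088
for n in("wrist","scene","top"):
    d=snap(n);W=world(d)
    print(n,"lid",np.round(meas(W,d["image"],np.array([.619,-.337]),"large_lid",.005),4))
    if n=="wrist": save(d,"w2.png");print(np.round(meas(W,d["image"],np.array([.4386,-.3274]),"oblong_lid",.005),4))
E
```

```text
t 11.45 tcp [ 0.6174 -0.3377  0.2201] az -55.14 tilt vec [ 5.e-04 -4.e-04 -1.e+00] F [0.2 0.1 0.1] gap 1.003 gf 0.0
turn wz 0.56 shift after turn [-0.1419 -0.1093  0.0201] rows 6
per row [-0.0237 -0.0182  0.0033]
wrist lid [ 6.186519e+02 -3.366374e+02  1.256869e+02  0.000000e+00  0.000000e+00
  8.840000e-02]
[ 4.393558e+02 -3.274905e+02  1.361073e+02  8.644910e+01  3.423970e+01
  2.040000e-02]
scene lid [ 6.198388e+02 -3.361008e+02  1.262392e+02  0.000000e+00  0.000000e+00
  8.820000e-02]
top lid [ 6.411996e+02 -3.005433e+02  7.741920e+01  0.000000e+00  0.000000e+00
  8.860000e-02]
```

View pics/w2.png

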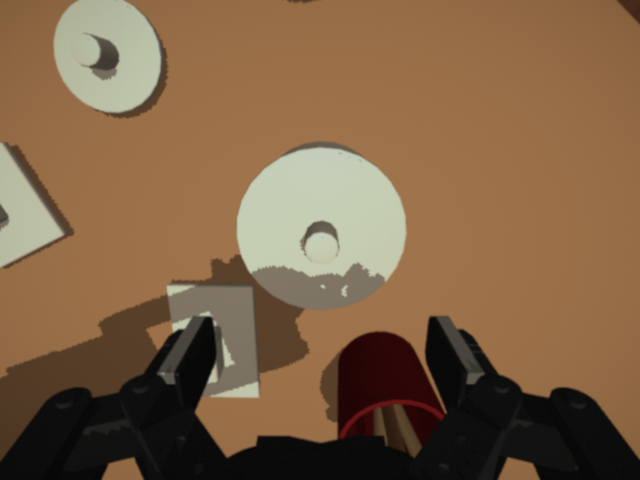

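Emit:
drive_tool --pt "0 0 0 0 0 0.62 1" --pt "-0.0136 -0.0101 0 0 0 0 1" --pt "-0.0286 -0.0221 0 0 0 0 1" --pt "-0.0286 -0.0221 0 0 0 0 1" --pt "-0.0286 -0.0221 0 0 0 0 1" --pt "-0.0286 -0.0221 0 0 0 0 1" --pt "-0.0136 -0.0101 0.01 0 0 0 1" --pt "0 0 0.03 0 0 0 1" --pt "0 0 0.035 0 0 0 1" --pt "0 0 0.035 0 0 0 1"

```text
t: 12.6
tcp_pos: [0.4395, -0.3277, 0.1093]
tool_rot: [0.956, 0.293, 0.001, 0.001]
force: [0.5, -0.1, -0.6]
finger_gap: 0.998
gripper_force: 0.0
```

Emit:
drive_tool --pt "0 0 0.025 0 0 0 1" --pt "0 0 0.015 0 0 0 1" --pt "0 0 0.005 0 0 0 1" --pt "0 0 0 0 0 0 1" --pt "0 0 0 0 0 0 1"

```text
t: 13.1
tcp_pos: [0.4397, -0.3275, 0.0653]
tool_rot: [0.956, 0.293, 0.0, 0.001]
force: [-0.5, 0.3, 0.2]
finger_gap: 1.008
gripper_force: 0.0
```

```bash
python3 go.py .4392 -.3274 .038 -55.76; python3 - <<'E'
from h import *
from m import meas,H
d=snap("wrist");W=world(d);save(d,"w3.png");print(np.round(meas(W,d["image"],np.array([.4386,-.3274]),"oblong_lid",.005),4))
E
```

```text
t 13.1 tcp [ 0.4397 -0.3275  0.0653] az -55.92 tilt vec [ 0.0011 -0.0013 -1.    ] F [-0.5  0.3  0.2] gap 1.008 gf 0.0
turn wz -0.16 shift after turn [-0.0004 -0.0004  0.0273] rows 1
per row [-0.0004 -0.0004  0.0273]
[ 4.390649e+02 -3.280078e+02  1.362629e+02  8.594860e+01  3.441180e+01
  2.040000e-02]
```

Emit:
drive_tool --pt "-0.0005 0 0.012 0 0 0 1" --pt "0 0 0.01 0 0 0 1" --pt "0 0 0.0053 0 0 0 1" --pt "0 0 0 0 0 0 -1" --pt "0 0 0 0 0 0 -1" --pt "0 0 0 0 0 0 -1" --pt "0 0 0 0 0 0 -1" --pt "0 0 0 0 0 0 -1" --pt "0 0 0 0 0 0 -1" --pt "0 0 0 0 0 0 -1"

```text
t: 14.15
tcp_pos: [0.439, -0.3276, 0.0376]
tool_rot: [0.956, 0.293, 0.0, 0.0]
force: [1.3, -1.0, 2.5]
finger_gap: 0.197
gripper_force: 50.2
```

```bash
python3 go.py .4346 .1148 .038 -55.92
```

```text
t 14.15 tcp [ 0.439  -0.3276  0.0376] az -55.93 tilt vec [ 6.e-04 -7.e-04 -1.e+00] F [ 1.3 -1.   2.5] gap 0.197 gf 50.2
turn wz -0.01 shift after turn [ 0.2442 -0.3689 -0.0004] rows 13
per row [ 0.0188 -0.0284 -0.    ]
```

Emit:
drive_tool --pt "0 0 -0.01 0 0 0 -1" --pt "0 0 -0.025 0 0 0 -1" --pt "0 0 -0.035 0 0 0 -1" --pt "0 0 -0.035 0 0 0 -1" --pt "0 0 -0.035 0 0 0 -1" --pt "0 0 -0.02 0 0 0 -1" --pt "0.0094 -0.0142 0 0 0 0 -1" --pt "0.0188 -0.0284 0 0 0 0 -1" --pt "0.0188 -0.0284 0 0 0 0 -1" --pt "0.0188 -0.0284 0 0 0 0 -1"

```text
t: 15.15
tcp_pos: [0.4357, -0.2048, 0.1958]
tool_rot: [0.956, 0.293, -0.001, -0.002]
force: [0.3, 0.4, -1.5]
finger_gap: 0.206
gripper_force: 49.6
```

Emit:
drive_tool --pt "0.0188 -0.0284 0 0 0 0 -1" --pt "0.0188 -0.0284 0 0 0 0 -1" --pt "0.0188 -0.0284 0 0 0 0 -1" --pt "0.0188 -0.0284 0 0 0 0 -1" --pt "0.0188 -0.0284 0 0 0 0 -1" --pt "0.0188 -0.0284 0 0 0 0 -1" --pt "0.0188 -0.0284 0 0 0 0 -1" --pt "0.0188 -0.0284 0 0 0 0 -1" --pt "0.0188 -0.0284 0 0 0 0 -1" --pt "0.0094 -0.0142 0 0 0 0 -1"

```text
t: 16.15
tcp_pos: [0.4312, 0.1184, 0.1959]
tool_rot: [0.956, 0.294, -0.002, -0.001]
force: [-0.7, -0.5, -2.4]
finger_gap: 0.201
gripper_force: 49.6
```

Emit:
drive_tool --pt "0 0 0 0 0 5 -1" --pt "0 0 0 0 0 8 -1" --pt "0 0 0 0 0 8 -1" --pt "0 0 0 0 0 8 -1" --pt "0 0 0 0 0 8 -1" --pt "0 0 0 0 0 8 -1" --pt "0 0 0 0 0 5 -1" --pt "0 0 0 0 0 4.4 -1" --pt "0 0 0 0 0 0 -1" --pt "0 0 0 0 0 0 -1"

```text
t: 17.15
tcp_pos: [0.4328, 0.1159, 0.1964]
tool_rot: [0.984, -0.175, -0.001, 0.0]
force: [0.3, -0.4, -1.2]
finger_gap: 0.201
gripper_force: 49.6
```

```bash
python3 go.py .4346 .1148 .1 -110.35; python3 - <<'E'
from h import *
from m import meas,H
z=manip.sense()["tcp_pos"]
H["oblong_lid"]=z[2]-.037+.02
for n in("wrist","scene","top"):
    d=snap(n);W=world(d);print(n,"lid",np.round(meas(W,d["image"],z[:2],"oblong_lid",.008),3))
    try: print(n,"pot",np.round(meas(W,d["image"],np.array([.4346,.1148]),"oblong_pot",.005),3))
    except Exception as e: print(e)
E
```

```text
t 17.15 tcp [0.4328 0.1159 0.1964] az -110.21 tilt vec [-2.9e-03  1.0e-04 -1.0e+00] F [ 0.3 -0.4 -1.2] gap 0.201 gf 49.6
turn wz 0.14 shift after turn [0.0021 0.0004 0.0964] rows 3
per row [0.0007 0.0001 0.0321]
wrist lid [ 4.51033e+02  1.09840e+02  9.57720e+01  8.58100e+01 -2.00330e+01
  1.79000e-01]
wrist pot [4.8919e+02 9.4258e+01 8.0107e+01 1.3004e+01 6.9733e+01 6.0000e-02]
scene lid [ 4.34873e+02  1.17271e+02  1.38538e+02  8.57950e+01 -2.01580e+01
  1.80000e-01]
scene pot [ 4.36227e+02  1.15988e+02  1.34255e+02  8.15690e+01 -2.00530e+01
  6.00000e-02]
top lid [4.10501e+02 1.35465e+02 7.34730e+01 2.69140e+01 8.85370e+01 1.79000e-01]
top pot [ 4.64853e+02  6.25200e+01  3.35910e+01  6.59300e+00 -1.63920e+01
  5.90000e-02]
```

Emit:
drive_tool --pt "0.001 0.0005 0.01 0 0 0 -1" --pt "0.001 0 0.025 0 0 0 -1" --pt "0 0 0.025 0 0 0 -1" --pt "0 0 0.02 0 0 0 -1" --pt "0 0 0.012 0 0 0 -1" --pt "0 0 0.004 0 0 0 -1" --pt "0 0 0 0 0 0 -1" --pt "0 0 0 0 0 0 -1"

```text
t: 18.1
tcp_pos: [0.4365, 0.1143, 0.1014]
tool_rot: [0.984, -0.176, 0.0, -0.0]
force: [0.1, -0.4, -1.4]
finger_gap: 0.2
gripper_force: 49.6
```

```bash
python3 go.py .4346 .1148 .086 -110.35
```

```text
t 18.1 tcp [0.4365 0.1143 0.1014] az -110.33 tilt vec [ 7.e-04 -0.e+00 -1.e+00] F [ 0.1 -0.4 -1.4] gap 0.2 gf 49.6
turn wz 0.02 shift after turn [-0.0019  0.0002  0.0154] rows 1
per row [-0.0019  0.0002  0.0154]
```

Emit:
drive_tool --pt "-0.0015 0 0 0 0 0 -1" --pt "0 0 0 0 0 0 -1" --pt "0 0 0.003 0 0 0 -1" --pt "0 0 0.004 0 0 0 -1" --pt "0 0 0.004 0 0 0 -1" --pt "0 0 0.003 0 0 0 -1" --pt "0 0 0.0015 0 0 0 -1" --pt "0 0 0 0 0 0 -1" --pt "0 0 0 0 0 0 -1" --pt "0 0 0 0 0 0 -1"

```text
t: 19.1
tcp_pos: [0.4348, 0.1148, 0.0856]
tool_rot: [0.984, -0.176, 0.0, -0.0]
force: [0.3, -0.6, -1.3]
finger_gap: 0.202
gripper_force: 49.6
```

Emit:
drive_tool --pt "0 0 0.001 0 0 0 -1" --pt "0 0 0.0005 0 0 0 -1" --pt "0 0 0 0 0 0 -1" --pt "0 0 0 0 0 0 -1"

```text
t: 19.5
tcp_pos: [0.4348, 0.1148, 0.0855]
tool_rot: [0.984, -0.176, 0.001, -0.0]
force: [-2.8, -0.6, 13.1]
finger_gap: 0.203
gripper_force: 51.8
```

Emit:
drive_tool --pt "0 0 0 0 0 0 1" --pt "0 0 0 0 0 0 1" --pt "0 0 0 0 0 0 1" --pt "0 0 0 0 0 0 1" --pt "0 0 0 0 0 0 1" --pt "0 0 -0.01 0 0 0 1" --pt "0 0 -0.03 0 0 0 1" --pt "0 0 -0.035 0 0 5 1" --pt "0 0 -0.025 0 0 5 1" --pt "0 0 0 0 0 0 1"

```text
t: 20.5
tcp_pos: [0.4369, 0.115, 0.1878]
tool_rot: [0.965, -0.262, 0.004, -0.001]
force: [0.1, 1.0, -0.2]
finger_gap: 1.0
gripper_force: 0.0
```

Emit:
drive_tool --pt "0 0 0 0 0 0 1" --pt "0 0 0 0 0 0 1"

```text
t: 20.7
tcp_pos: [0.4339, 0.1148, 0.1836]
tool_rot: [0.965, -0.261, -0.001, 0.0]
force: [0.1, -0.5, -0.5]
finger_gap: 1.001
gripper_force: 0.0
```

```bash
python3 go.py .4445 -.0845 .187 -120.4; python3 - <<'E'
from h import *
from m import meas,H
H["oblong_lid"]=.068
for n in("wrist","scene"):
    d=snap(n);W=world(d);print(n,"lid",np.round(meas(W,d["image"],np.array([.4346,.1148]),"oblong_lid",.005),3))
E
```

```text
t 20.7 tcp [0.4339 0.1148 0.1836] az -120.3 tilt vec [-0.0018 -0.     -1.    ] F [ 0.1 -0.5 -0.5] gap 1.001 gf 0.0
turn wz 0.1 shift after turn [ 0.11    0.1665 -0.0034] rows 6
per row [ 0.0183  0.0278 -0.0006]
wrist lid [ 4.34359e+02  1.15861e+02  1.35846e+02  8.58520e+01 -2.01950e+01
  6.80000e-02]
scene lid [ 4.36169e+02  1.17147e+02  1.38801e+02  8.63720e+01 -2.05440e+01
  6.90000e-02]
```

Emit:
drive_tool --pt "0.009 0.014 0 0 0 0 1" --pt "0.0183 0.0278 0 0 0 0 1" --pt "0.0183 0.0278 0 0 0 0 1" --pt "0.0183 0.0278 0 0 0 0 1" --pt "0.0183 0.0278 0 0 0 0 1" --pt "0.0183 0.0278 0.01 0 0 0 1" --pt "0.009 0.0138 0.03 0 0 0 1" --pt "0 0 0.03 0 0 0 1" --pt "0 0 0.03 0 0 0 1" --pt "0 0 0.015 0 0 0 1"

```text
t: 21.8
tcp_pos: [0.4433, -0.0841, 0.0663]
tool_rot: [0.965, -0.262, -0.003, -0.0]
force: [-0.9, 0.9, 0.8]
finger_gap: 0.997
gripper_force: 0.0
```

Emit:
drive_tool --pt "0 0 0.003 0 0 0 1" --pt "0 0 0 0 0 0 1" --pt "0 0 0 0 0 0 1"

```text
t: 22.1
tcp_pos: [0.4453, -0.0845, 0.0665]
tool_rot: [0.965, -0.261, 0.0, 0.0]
force: [-0.1, 0.3, -0.1]
finger_gap: 1.002
gripper_force: 0.0
```

```bash
python3 go.py .4445 -.0845 .038 -120.4; python3 - <<'E'
from h import *
from m import meas,H
d=snap("wrist");W=world(d);print(np.round(meas(W,d["image"],np.array([.4445,-.0845]),"square_lid",.005),4))
E
```

```text
t 22.1 tcp [ 0.4453 -0.0845  0.0665] az -120.31 tilt vec [ 5.e-04 -2.e-04 -1.e+00] F [-0.1  0.3 -0.1] gap 1.002 gf 0.0
turn wz 0.09 shift after turn [-0.0007  0.0004  0.0285] rows 1
per row [-0.0007  0.0004  0.0285]
[ 4.446217e+02 -8.475050e+01  9.614550e+01  9.589980e+01 -3.054840e+01
  2.050000e-02]
```

Emit:
drive_tool --pt "-0.0006 0.0004 0.012 0 0 0.2 1" --pt "0 0 0.01 0 0 0 1" --pt "0 0 0.0065 0 0 0 1" --pt "0 0 0 0 0 0 -1" --pt "0 0 0 0 0 0 -1" --pt "0 0 0 0 0 0 -1" --pt "0 0 0 0 0 0 -1" --pt "0 0 0 0 0 0 -1" --pt "0 0 0 0 0 0 -1" --pt "0 0 0 0 0 0 -1"

```text
t: 23.15
tcp_pos: [0.4445, -0.0846, 0.0382]
tool_rot: [0.965, -0.263, 0.0, 0.0]
force: [-0.6, -0.5, 5.9]
finger_gap: 0.271
gripper_force: 50.6
```

```bash
python3 go.py .6158 .3134 .038 -120.5
```

```text
t 23.15 tcp [ 0.4445 -0.0846  0.0382] az -120.53 tilt vec [ 8.e-04 -4.e-04 -1.e+00] F [-0.6 -0.5  5.9] gap 0.271 gf 50.6
turn wz -0.03 shift after turn [-5.440e-02 -4.299e-01  2.000e-04] rows 13
per row [-0.0042 -0.0331  0.    ]
```

Emit:
drive_tool --pt "0 0 -0.01 0 0 0 -1" --pt "0 0 -0.025 0 0 0 -1" --pt "0 0 -0.035 0 0 0 -1" --pt "0 0 -0.035 0 0 0 -1" --pt "0 0 -0.035 0 0 0 -1" --pt "0 0 -0.02 0 0 0 -1" --pt "-0.0021 -0.0165 0 0 0 0 -1" --pt "-0.0042 -0.0331 0 0 0 0 -1" --pt "-0.0042 -0.0331 0 0 0 0 -1" --pt "-0.0042 -0.0331 0 0 0 0 -1"

```text
t: 24.15
tcp_pos: [0.4901, 0.0238, 0.198]
tool_rot: [0.965, -0.264, -0.0, 0.0]
force: [0.4, -0.7, -2.4]
finger_gap: 0.27
gripper_force: 49.7
```

Emit:
drive_tool --pt "-0.0042 -0.0331 0 0 0 0 -1" --pt "-0.0042 -0.0331 0 0 0 0 -1" --pt "-0.0042 -0.0331 0 0 0 0 -1" --pt "-0.0042 -0.0331 0 0 0 0 -1" --pt "-0.0042 -0.0331 0 0 0 0 -1" --pt "-0.0042 -0.0331 0 0 0 0 -1" --pt "-0.0042 -0.0331 0 0 0 0 -1" --pt "-0.0042 -0.0331 0 0 0 0 -1" --pt "-0.0042 -0.0331 0 0 0 0 -1" --pt "-0.0021 -0.0165 0 0 0 0 -1"

```text
t: 25.15
tcp_pos: [0.6158, 0.3164, 0.1975]
tool_rot: [0.965, -0.262, -0.0, -0.0]
force: [-0.3, -0.7, -1.0]
finger_gap: 0.271
gripper_force: 49.7
```

Emit:
drive_tool --pt "0 0 0 0 0 -5 -1" --pt "0 0 0 0 0 -8 -1" --pt "0 0 0 0 0 -8 -1" --pt "0 0 0 0 0 -8 -1" --pt "0 0 0 0 0 -8 -1" --pt "0 0 0 0 0 -4.5 -1" --pt "0 0 0 0 0 0 -1" --pt "0 0 0 0 0 0 -1" --pt "0 0 0 0 0 0 -1" --pt "0 0 0 0 0 0 -1"

```text
t: 26.15
tcp_pos: [0.6157, 0.3137, 0.1977]
tool_rot: [0.995, 0.095, -0.0, 0.0]
force: [0.5, -0.5, -2.6]
finger_gap: 0.271
gripper_force: 49.7
```

```bash
python3 go.py .6158 .3134 .1005 -79; python3 - <<'E'
from h import *
from m import meas,H
z=manip.sense()["tcp_pos"]
H["square_lid"]=z[2]-.037+.02
for n in("wrist","scene"):
    d=snap(n);W=world(d);print(n,"lid",np.round(meas(W,d["image"],z[:2],"square_lid",.008),3))
    try: print(n,"pot",np.round(meas(W,d["image"],np.array([.6158,.3134]),"square_pot",.005),3))
    except Exception as e: print(e)
E
```

```text
t 26.15 tcp [0.6157 0.3137 0.1977] az -79.07 tilt vec [-2.e-04 -1.e-04 -1.e+00] F [ 0.5 -0.5 -2.6] gap 0.271 gf 49.7
turn wz -0.07 shift after turn [0.0001 0.0004 0.0972] rows 3
per row [0.     0.0001 0.0324]
wrist lid [ 6.25154e+02  3.16162e+02  9.57680e+01  7.86330e+01 -7.89660e+01
  1.80000e-01]
wrist pot [ 6.50437e+02  3.20195e+02  9.04570e+01  2.01550e+01 -7.87170e+01
  7.50000e-02]
scene lid [ 6.17987e+02  3.14454e+02  9.84560e+01  9.64210e+01 -7.82450e+01
  1.81000e-01]
scene pot [ 6.17497e+02  3.12876e+02  9.18910e+01  9.09800e+01 -7.70450e+01
  7.50000e-02]
```

Emit:
drive_tool --pt "0 0 0.01 0 0 0 -1" --pt "0 0 0.025 0 0 0 -1" --pt "0 0 0.025 0 0 0 -1" --pt "0 0 0.014 0 0 0 -1" --pt "0 0 0.006 0 0 0 -1" --pt "0 0 0.002 0 0 0 -1" --pt "0 0 0 0 0 0 -1" --pt "0 0 0 0 0 0 -1" --pt "0 0 0 0 0 0 -1"

```text
t: 27.15
tcp_pos: [0.6165, 0.3141, 0.1169]
tool_rot: [0.995, 0.096, 0.001, -0.0]
force: [0.3, 0.0, -1.3]
finger_gap: 0.275
gripper_force: 49.7
```

```bash
python3 go.py .6158 .3134 .1002 -79
```

```text
t 27.15 tcp [0.6165 0.3141 0.1169] az -79.03 tilt vec [ 2.1e-03  7.0e-04 -1.0e+00] F [ 0.3  0.  -1.3] gap 0.275 gf 49.7
turn wz -0.03 shift after turn [-0.0008  0.0005  0.0167] rows 1
per row [-0.0008  0.0005  0.0167]
```

Emit:
drive_tool --pt "0 0 0.003 0 0 0 -1" --pt "0 0 0.004 0 0 0 -1" --pt "0 0 0.004 0 0 0 -1" --pt "0 0 0.003 0 0 0 -1" --pt "0 0 0.002 0 0 0 -1" --pt "0 0 0.001 0 0 0 -1" --pt "0 0 0.0005 0 0 0 -1" --pt "0 0 0 0 0 0 -1" --pt "0 0 0 0 0 0 -1"

```text
t: 28.05
tcp_pos: [0.6156, 0.3138, 0.1012]
tool_rot: [0.995, 0.096, 0.0, 0.0]
force: [-4.8, -2.3, 12.7]
finger_gap: 0.271
gripper_force: 51.8
```

Emit:
drive_tool --pt "0 0 0 0 0 0 1" --pt "0 0 0 0 0 0 1" --pt "0 0 0 0 0 0 1" --pt "0 0 0 0 0 0 1" --pt "0 0 0 0 0 0 1" --pt "0 0 -0.01 0 0 0 1" --pt "0 0 -0.03 0 0 0 1" --pt "0 0 -0.035 0 0 0 1" --pt "0 0 -0.025 0 0 0 1" --pt "0 0 0 0 0 0 1"

```text
t: 29.05
tcp_pos: [0.6187, 0.3148, 0.204]
tool_rot: [0.995, 0.096, 0.005, -0.001]
force: [0.1, -0.6, 0.9]
finger_gap: 0.999
gripper_force: 0.0
```

Emit:
drive_tool --pt "0 0 0 0 0 0 1" --pt "0 0 0 0 0 0 1"

```text
t: 29.25
tcp_pos: [0.6148, 0.3134, 0.1968]
tool_rot: [0.995, 0.096, -0.001, 0.0]
force: [-0.1, -0.3, -0.0]
finger_gap: 0.995
gripper_force: 0.0
```

```bash
python3 go.py .6266 -.1188 .2 -79; python3 - <<'E'
from h import *
from m import meas,H
H["square_lid"]=.083
for n in("wrist","scene"):
    d=snap(n);W=world(d);print(n,"lid",np.round(meas(W,d["image"],np.array([.6158,.3134]),"square_lid",.005),3))
E
```

```text
t 29.25 tcp [0.6148 0.3134 0.1968] az -79.04 tilt vec [-2.8e-03 -9.0e-04 -1.0e+00] F [-0.1 -0.3 -0. ] gap 0.995 gf 0.0
turn wz -0.04 shift after turn [-0.0709  0.4266 -0.0032] rows 13
per row [-0.0055  0.0328 -0.0002]
wrist lid [6.16341e+02 3.14661e+02 9.62090e+01 9.57130e+01 1.11040e+01 8.30000e-02]
scene lid [ 6.17776e+02  3.15378e+02  9.76000e+01  9.61560e+01 -7.86060e+01
  8.40000e-02]
```

Emit:
drive_tool --pt "-0.0027 0.0164 0 0 0 0 1" --pt "-0.0055 0.0328 0 0 0 0 1" --pt "-0.0055 0.0328 0 0 0 0 1" --pt "-0.0055 0.0328 0 0 0 0 1" --pt "-0.0055 0.0328 0 0 0 0 1" --pt "-0.0055 0.0328 0 0 0 0 1" --pt "-0.0055 0.0328 0 0 0 0 1" --pt "-0.0055 0.0328 0 0 0 0 1" --pt "-0.0055 0.0328 0 0 0 0 1" --pt "-0.0055 0.0328 0 0 0 0 1"

```text
t: 30.35
tcp_pos: [0.623, -0.0045, 0.1975]
tool_rot: [0.995, 0.095, -0.001, 0.0]
force: [0.5, -0.1, -0.1]
finger_gap: 0.999
gripper_force: 0.0
```

Emit:
drive_tool --pt "-0.0055 0.0328 0 0 0 0 1" --pt "-0.0055 0.0328 0 0 0 0 1" --pt "-0.0055 0.0328 0.01 0 0 0 1" --pt "-0.0027 0.0164 0.03 0 0 0 1" --pt "0 0 0.035 0 0 0 1" --pt "0 0 0.03 0 0 0 1" --pt "0 0 0.02 0 0 0 1" --pt "0 0 0.005 0 0 0 1" --pt "0 0 0 0 0 0 1" --pt "0 0 0 0 0 0 1"

```text
t: 31.35
tcp_pos: [0.6274, -0.119, 0.0691]
tool_rot: [0.995, 0.095, 0.001, 0.0]
force: [1.1, 0.3, -0.9]
finger_gap: 0.997
gripper_force: 0.0
```

```bash
python3 go.py .6266 -.1188 .038 -79; python3 - <<'E'
from h import *
from m import meas,H
d=snap("wrist");W=world(d);print(np.round(meas(W,d["image"],np.array([.6266,-.1188]),"small_lid",.005),4))
E
```

```text
t 31.35 tcp [ 0.6274 -0.119   0.0691] az -79.04 tilt vec [ 1.5e-03 -7.0e-04 -1.0e+00] F [ 1.1  0.3 -0.9] gap 0.997 gf 0.0
turn wz -0.04 shift after turn [-0.0007 -0.0004  0.0311] rows 1
per row [-0.0007 -0.0004  0.0311]
[ 6.267950e+02 -1.184348e+02  8.981020e+01  0.000000e+00  0.000000e+00
  2.050000e-02]
```

Emit:
drive_tool --pt "0 -0.0004 0.012 0 0 0 1" --pt "0 0 0.012 0 0 0 1" --pt "0 0 0.007 0 0 0 1" --pt "0 0 0 0 0 0 -1" --pt "0 0 0 0 0 0 -1" --pt "0 0 0 0 0 0 -1" --pt "0 0 0 0 0 0 -1" --pt "0 0 0 0 0 0 -1" --pt "0 0 0 0 0 0 -1" --pt "0 0 0 0 0 0 -1"

```text
t: 32.4
tcp_pos: [0.6273, -0.1182, 0.0379]
tool_rot: [0.995, 0.096, 0.001, 0.0]
force: [0.4, -0.2, 3.2]
finger_gap: 0.26
gripper_force: 49.0
```

```bash
python3 go.py .4322 .3370 .2 -79
```

```text
t 32.4 tcp [ 0.6273 -0.1182  0.0379] az -79.03 tilt vec [ 1.4e-03 -4.0e-04 -1.0e+00] F [ 0.4 -0.2  3.2] gap 0.26 gf 49.0
turn wz -0.03 shift after turn [-0.1047 -0.4841 -0.1621] rows 15
per row [-0.007  -0.0323 -0.0108]
```

Emit:
drive_tool --pt "0 0 -0.01 0 0 0 -1" --pt "0 0 -0.025 0 0 0 -1" --pt "0 0 -0.035 0 0 0 -1" --pt "0 0 -0.035 0 0 0 -1" --pt "0 0 -0.035 0 0 0 -1" --pt "0 0 -0.022 0 0 0 -1" --pt "-0.0035 -0.016 0 0 0 0 -1" --pt "-0.007 -0.0323 0 0 0 0 -1" --pt "-0.007 -0.0323 0 0 0 0 -1" --pt "-0.007 -0.0323 0 0 0 0 -1"

```text
t: 33.4
tcp_pos: [0.5783, -0.0096, 0.1974]
tool_rot: [0.995, 0.095, -0.002, -0.001]
force: [0.5, -0.0, -1.2]
finger_gap: 0.263
gripper_force: 49.1
```

Emit:
drive_tool --pt "-0.007 -0.0323 0 0 0 0 -1" --pt "-0.007 -0.0323 0 0 0 0 -1" --pt "-0.007 -0.0323 0 0 0 0 -1" --pt "-0.007 -0.0323 0 0 0 0 -1" --pt "-0.007 -0.0323 0 0 0 0 -1" --pt "-0.007 -0.0323 0 0 0 0 -1" --pt "-0.007 -0.0323 0 0 0 0 -1" --pt "-0.007 -0.0323 0 0 0 0 -1" --pt "-0.007 -0.0323 0 0 0 0 -1" --pt "-0.007 -0.0323 0 0 0 0 -1"

```text
t: 34.4
tcp_pos: [0.4477, 0.293, 0.1975]
tool_rot: [0.995, 0.096, -0.002, 0.0]
force: [1.0, -0.7, -1.7]
finger_gap: 0.264
gripper_force: 49.1
```

Emit:
drive_tool --pt "-0.007 -0.0323 0 0 0 0 -1" --pt "-0.0035 -0.016 0 0 0 0 -1" --pt "0 0 0 0 0 0 -1" --pt "0 0 0 0 0 0 -1" --pt "0 0 0 0 0 0 -1" --pt "0 0 0 0 0 0 -1"

```text
t: 35.0
tcp_pos: [0.4316, 0.3364, 0.1989]
tool_rot: [0.995, 0.095, -0.0, 0.0]
force: [0.8, -0.3, -1.2]
finger_gap: 0.265
gripper_force: 49.2
```

```bash
python3 go.py .4322 .3370 .0805 -79; python3 - <<'E'
from h import *
from m import meas,H
z=manip.sense()["tcp_pos"]
H["small_lid"]=z[2]-.037+.02
for n in("wrist","scene"):
    d=snap(n);W=world(d);print(n,"lid",np.round(meas(W,d["image"],z[:2],"small_lid",.008),3))
    try: print(n,"pot",np.round(meas(W,d["image"],np.array([.4322,.3370]),"small_pot",.005),3))
    except Exception as e: print(e)
E
```

```text
t 35.0 tcp [0.4316 0.3364 0.1989] az -79.11 tilt vec [-8.e-04 -6.e-04 -1.e+00] F [ 0.8 -0.3 -1.2] gap 0.265 gf 49.2
turn wz -0.11 shift after turn [ 0.0007 -0.0004  0.1184] rows 4
per row [ 0.0002 -0.0001  0.0296]
wrist lid [4.31700e+02 3.37206e+02 8.90450e+01 0.00000e+00 0.00000e+00 1.81000e-01]
wrist pot [4.33731e+02 3.37878e+02 8.30110e+01 0.00000e+00 0.00000e+00 5.50000e-02]
scene lid [4.34948e+02 3.36171e+02 9.10680e+01 0.00000e+00 0.00000e+00 1.82000e-01]
scene pot [4.33508e+02 3.38314e+02 8.58240e+01 0.00000e+00 0.00000e+00 5.50000e-02]
```

Emit:
drive_tool --pt "0.0007 0 0.01 0 0 0 -1" --pt "0 -0.0008 0.025 0 0 0 -1" --pt "0 0 0.03 0 0 0 -1" --pt "0 0 0.02 0 0 0 -1" --pt "0 0 0.01 0 0 0 -1" --pt "0 0 0.005 0 0 0 -1" --pt "0 0 0.002 0 0 0 -1" --pt "0 0 0 0 0 0 -1" --pt "0 0 0 0 0 0 -1" --pt "0 0 0 0 0 0 -1"

```text
t: 36.1
tcp_pos: [0.4325, 0.3386, 0.098]
tool_rot: [0.995, 0.096, 0.001, -0.0]
force: [0.2, 0.0, -1.1]
finger_gap: 0.262
gripper_force: 49.2
```

Emit:
drive_tool --pt "0 0 0.003 0 0 0 -1" --pt "0 0 0.004 0 0 0 -1" --pt "0 0 0.004 0 0 0 -1" --pt "0 0 0.003 0 0 0 -1" --pt "0 0 0.0015 0 0 0 -1" --pt "0 0 0.001 0 0 0 -1" --pt "0 0 0 0 0 0 -1" --pt "0 0 0 0 0 0 -1"

```text
t: 36.9
tcp_pos: [0.4319, 0.3382, 0.0808]
tool_rot: [0.995, 0.096, -0.0, 0.0]
force: [-1.7, 0.2, 1.4]
finger_gap: 0.266
gripper_force: 49.4
```

Contact came at the expected height, so I'm releasing and backing off.

Emit:
drive_tool --pt "0 0 0 0 0 0 1" --pt "0 0 0 0 0 0 1" --pt "0 0 0 0 0 0 1" --pt "0 0 0 0 0 0 1" --pt "0 0 0 0 0 0 1" --pt "0 0 -0.01 0 0 0 1" --pt "0 0 -0.03 0 0 0 1" --pt "0 0 -0.04 0 0 0 1" --pt "0 0 -0.04 0 0 0 1" --pt "0 0 -0.04 0 0 0 1"

```text
t: 37.9
tcp_pos: [0.4318, 0.3382, 0.2429]
tool_rot: [0.995, 0.096, 0.0, -0.0]
force: [0.7, -0.4, -0.6]
finger_gap: 1.005
gripper_force: 0.0
```

Emit:
drive_tool --pt "0 0 0 0 0 0 1" --pt "0 0 0 0 0 0 1" --pt "0 0 0 0 0 0 1" --pt "0 0 0 0 0 0 1"

```text
t: 38.3
tcp_pos: [0.4311, 0.3378, 0.2392]
tool_rot: [0.995, 0.096, -0.002, 0.001]
force: [0.2, -0.1, -0.4]
finger_gap: 1.001
gripper_force: 0.0
```

```bash
python3 - <<'E'
from h import *
from m import meas,H
L=dict(small=(.4322,.337,.075),large=(.619,-.337,.1-.012),square=(.6158,.3134,.083),oblong=(.4346,.1148,.068))
for n in("wrist","scene","top"):
    d=snap(n);W=world(d)
    if n!="wrist":save(d,n+"9.png")
    for k,(x,y,z) in L.items():
        H[k+"_lid"]=z
        try: print(n,k,np.round(meas(W,d["image"],np.array([x,y]),k+"_lid",.005),3))
        except Exception as e: print(n,k,"-")
E
```

```text
wrist small [4.36077e+02 3.39692e+02 2.13330e+01 0.00000e+00 0.00000e+00 7.50000e-02]
wrist large -
wrist square [ 5.83458e+02  3.08275e+02  9.58620e+01  3.01820e+01 -7.88740e+01
  8.30000e-02]
wrist oblong [ 4.34599e+02  1.16735e+02  1.36145e+02  8.77880e+01 -2.04130e+01
  6.80000e-02]
scene small -
scene large [ 6.18884e+02 -3.35844e+02  1.26950e+02  0.00000e+00  0.00000e+00
  8.80000e-02]
scene square [ 6.17220e+02  3.14979e+02  9.95960e+01  9.60790e+01 -7.83840e+01
  8.40000e-02]
scene oblong [ 4.35389e+02  1.16769e+02  1.38447e+02  8.66930e+01 -2.03620e+01
  6.90000e-02]
top small -
top large [ 6.16129e+02 -3.38307e+02  1.26293e+02  0.00000e+00  0.00000e+00
  8.80000e-02]
top square [6.15223e+02 3.13148e+02 9.78870e+01 9.48790e+01 1.00400e+01 8.40000e-02]
top oblong [ 4.33765e+02  1.14681e+02  1.34116e+02  8.67350e+01 -2.04050e+01
  6.90000e-02]
```

View pics/scene9.png

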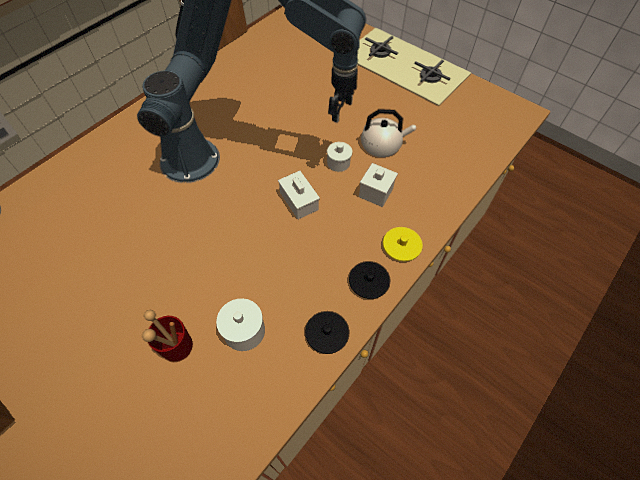

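The scene view shows all four lids on their pots: small (339,155), square (377,183), oblong (298,193) and large (240,325). The kettle and crock are where they were. I searched for the small lid at the wrong height; its plate top should be at 0.063, so I'm measuring it again.

```bash
python3 - <<'E'
from h import *
from m import meas,H
H["small_lid"]=.063
for n in("wrist","scene"):
    d=snap(n);W=world(d);print(n,np.round(meas(W,d["image"],np.array([.4322,.337]),"small_lid",.004),3))
E
```

```text
wrist [4.31214e+02 3.38867e+02 9.01330e+01 0.00000e+00 0.00000e+00 6.30000e-02]
scene [4.31137e+02 3.36849e+02 9.48630e+01 0.00000e+00 0.00000e+00 6.40000e-02]
```

```bash
python3 -c "
from station import manip
print(manip.sign_off())"
```

```text
the job is handed in; nothing more can be done
None
```

All four lids are on their own pots and the job is handed in at about 38 s of the 106 s allowed; my last camera measurements put each lid at seated height, centred within about 3 mm and in line with its pot, with the kettle and crock where they were, but the sign-off returned no verdict.

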